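# Lay out the tea-of-the-week display

### The arm

A 6-joint arm with a two-finger parallel gripper is mounted at the origin on the work surface. World frame = base frame: x ahead of the robot, y to its left, z up, the work surface at z = 0. Lengths are in m, angles in rad, forces in N, time in s.
With the tool pointing down it reaches from about 0.3 to 0.85 m from the base axis. Payload 4.2 kg.
Tool frame: the origin (TCP) lies midway between the tips of the shut fingers; the grasp point (between the pads) lies 19 mm behind it (hold_point_z is the distance from the TCP to the grasp point, in m); z points along the fingers, y is the direction in which the jaws open and shut (so a half turn about z gives the same grasp; the last joint's range is limited). The gripper opens to 91 mm and grips with 3 to 60 N. Pads are 32 mm wide; open, the fingers measure 118 mm over their backs; the gripper's body (76 mm by 178 mm) begins 60 mm behind the grasp point.
Start: joints at [1.113, 0.32, 1.565, -0, 1.257, -0.02], TCP at [0.244, 0.521, 0.214] pointing down, gripper open.
Joint ranges: [-3.11, 3.11], [-0.84, 2.01], [0.21, 2.61], [-1.34, 4.49], [0.05, 2.63], [-2.56, 2.56]. Speed limits (rad/s): [2.57, 2.57, 3.14, 3.14, 3.14, 3.14].

### API

Orientations are given as [roll, pitch, yaw] about the fixed x, y, z axes, in that order (R = Rz(yaw) Ry(pitch) Rx(roll)).
In Python, from plant import reach, move_straight, set_joints, set_gripper, wait, inverse_kinematics, grab_frame, camera_params, MotionError, hand_in, regions_of, landmark_of, get_time, get_joint_pos, get_qvel, get_joint_efforts, get_tool_pos, get_tcp_rot, get_wrist_force, get_torque, get_width, hold_point_z gives the robot as it stands. The module is installed in compiled form; this text tells all that it offers. Calls block until the motion is done:
- reach(position, orientation): joint-space move of the TCP to a pose.
- move_straight(position, max_speed=0.15, ori=None): straight line of the TCP; ori=None keeps the orientation; max_speed is the mean speed in m/s.
- set_joints(angles): joint-space move.
- set_gripper(opening, squeeze=None): finger opening in m; squeeze is the grip in N (None keeps the last); returns when the fingers have stopped.
- wait(seconds).
- inverse_kinematics(position, orientation): joint angles nearest the present ones, or None.
- grab_frame(name): name is "side" or "top" or "wrist"; returns the picture (400x640x3 uint8, red, green, blue); there is no depth.
- camera_params(name): a dict with "fx", "fy", "cx", "cy" (pixels), "world_to_cam" (4x4, takes a point from world to camera coordinates). Camera axes: x right, y up, looking along -z (the intrinsics and any distortion apply to the point x, -y, -z); pixel columns grow to the right and rows downward; lengths in m; the calibration is good to about 2 mm. A picture is of the moment at which its call begins: read the wrist's pose just before it. camera_params takes no time and is no camera call; for the wrist camera it gives the pose at the moment of the call.
A pose or a line that the arm cannot do raises MotionError and nothing moves.
- hand_in(): hands the job in, once; it reports no verdict.
Trained networks look in the newest picture that a camera, given by its name, has taken for a name from the list of things; names that differ only in an ending like _2 or _b are one class to them, and where a whole thing is asked for, a point or a joint stands for the part that bears it (a point fixed in the world has none). Each returns a list of dicts, best first, with "score" (0 to 1); they miss things now and then, are a little off and sometimes report something else, mostly with a low value. They report only what shows in the picture. A call takes as long as a camera call. They do not tell look-alikes from the thing itself.
- regions_of(thing, camera): "region" (400x640 bool, what is visible of it) and "extent" ([left, top, right, bottom] in pixels, round what is visible of it).
- landmark_of(thing, camera): "location" ([row, column] in pixels: a listed point, or the origin of a listed thing).
Readings, each from a call of its own:
- get_time(): time.
- get_joint_pos(): joint angles.
- get_qvel(): joint speeds.
- get_joint_efforts(): joint torques, N m.
- get_tool_pos(): TCP position.
- get_tcp_rot(): TCP orientation.
- get_wrist_force(): force on the tool from outside, world axes, zero at the start.
- get_torque(): the same for the moment, N m.
- get_width(): finger opening in m.
Only numpy, scipy, OpenCV 4.12 (cv2) and the standard library are available. Lean on these libraries where they do the work, as an engineer would, in place of code of your own. Each camera call takes 0.05 s, during which the arm holds its last target. There are 200 camera calls.

### The job

Lay out the tea-of-the-week display: stand the green tin in the middle of the square bamboo board and the red tin squarely on top of it; stand the white tasting bowl upright in the middle of the round slate coaster, nest the blue cup upright in the bowl, and close the cup with its wooden lid, knob up. Leave the yellow tin, the honey jar and the scoop where they are, and do not tip the bowl or the cup over on the way.

Things in the scene. Friction and masses are not known exactly. Their poses are not given: they have to be found in the camera images.
- green_tin_mid (a point): Round tea tin, green, with a paper label band: 64 mm diameter, 70 mm tall, flat top and bottom, loose, standing upright. The point is its centre, 35 mm above its underside; z points up out of its top.
- red_tin_mid (a point): The same tin in red: 64 mm diameter, 70 mm tall, loose, standing upright. The point is its centre, 35 mm above its underside; z points up out of its top.
- bowl_mid (a point): White porcelain tasting bowl, loose, mouth up: straight-sided, 68 mm outer and 60 mm inner diameter, 36 mm tall, its flat inner floor 5 mm above its underside. The point is its centre, 18 mm above its underside; z points out of the mouth.
- cup_mid (a point): Blue ceramic tasting cup without handle, loose, mouth up: straight-sided, 50 mm outer and 42 mm inner diameter, 72 mm tall, narrowing over its lowest 10 mm to a 42 mm foot. Nested, it stands on the bowl's inner floor with 5 mm of room all round and shows 41 mm above the bowl's rim. The point is its centre, 36 mm above its underside; z points out of the mouth.
- lid_mid (a point): Dark wooden lid of the cup, loose, lying knob up, 32 mm tall in all: at the bottom a plug of 32 mm diameter, 6 mm deep, that goes into the cup's mouth; then a disc of 54 mm diameter, 4 mm thick, that rests on the cup's rim; then a brass knob of 18 mm diameter, 22 mm tall. The point is 16 mm above the plug's underside, on the axis, so 6 mm above the disc's top face and 16 mm below the knob's top; z points out of the knob.
- bamboo_board: Square bamboo board, fixed to the table, 100 by 100 mm, 12 mm thick, light brown with thin darker lines. Origin: the centre of its underside, on the table; z up.
- slate_coaster: Round slate coaster, near black, fixed to the table, 100 mm diameter, 10 mm thick. Origin: the centre of its underside, on the table; z up.
- yellow_tin_mid (a point): The same tin in yellow, to be left alone: 64 mm diameter, 70 mm tall, loose. The point is its centre, 35 mm above its underside.
- honey_jar_mid (a point): Amber glass honey jar with a brass cap and paper label, to be left alone: 60 mm diameter, 85 mm tall, loose. The point is its centre, half-way up.
- scoop: Flat-bottomed steel tea scoop lying on the table, to be left alone, loose: 137 mm long, 50 mm wide, 27 mm high; from the origin (on its underside) the pan reaches 65 mm to +x and the dark round handle 72 mm to -x.
Things that resemble listed ones, but are neither listed nor needed, are in the scene too. What is shaped like the part that bears cup_mid but purple is not meant. What is shaped like the part that bears red_tin_mid but purple is not meant.

How it is judged:
By the outcome, as a careful person would: the job done as asked, in the order asked, and still so for the second after the job is handed in, with the robot touching nothing.
It also fails if it takes over 122 s, if anything falls off the work surface, if the arm or the gripper's body presses on something with over 40 N, if the wrist force passes 120 N, or if a joint passes its speed limit or range.

## Working session

There is one attempt and no reset: what is moved stays moved. The work goes in short steps, each a Python script; the robot and the scene stay as the last script left them, time stands still between calls to the robot, and variables do not carry over. Pictures are saved under pics/ and viewed, about 12 in all and at most 16, crops included, and the job is handed in when it is done.

```bash
mkdir -p pics; ls; python3 - <<'E'
from plant import *
import cv2
print(get_time(), get_tool_pos(), get_tcp_rot(), hold_point_z() if callable(hold_point_z) else hold_point_z)
for n in ["top","side"]:
    f=grab_frame(n); cv2.imwrite(f"pics/{n}0.png",f[:,:,::-1]); print(n,camera_params(n))
E
```

```text
pics
0.0 [0.24355747 0.52031558 0.21313092] [-3.13983876e+00 -2.28890751e-05  2.70377433e+00] 0.0188
top {'fx': 453.20847647043547, 'fy': 453.20847647043547, 'cx': 319.74937388538046, 'cy': 202.2647619999621, 'world_to_cam': array([[ 3.77032015e-03, -9.99609802e-01, -2.76772274e-02,
         1.51270767e-02],
       [ 9.93467091e-01,  5.87463398e-04,  1.14117457e-01,
        -4.92444567e-01],
       [-1.14056669e-01, -2.79266739e-02,  9.93081657e-01,
        -1.12974539e+00],
       [ 0.00000000e+00,  0.00000000e+00,  0.00000000e+00,
         1.00000000e+00]])}
side {'fx': 492.4243385043197, 'fy': 492.4243385043197, 'cx': 325.5287836772877, 'cy': 199.39000542585882, 'world_to_cam': array([[ 0.87806379, -0.47831562, -0.01476966, -0.44386213],
       [ 0.26109545,  0.45298199,  0.85242975, -0.17381537],
       [-0.40104008, -0.75234399,  0.52263311, -1.10087513],
       [ 0.        ,  0.        ,  0.        ,  1.        ]])}
```

View pics/top0.png

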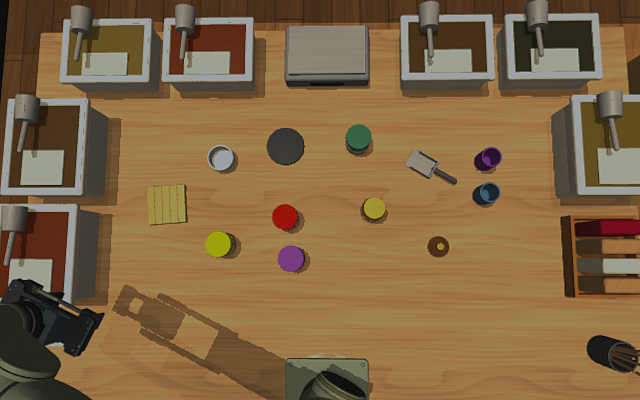

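View pics/side0.png

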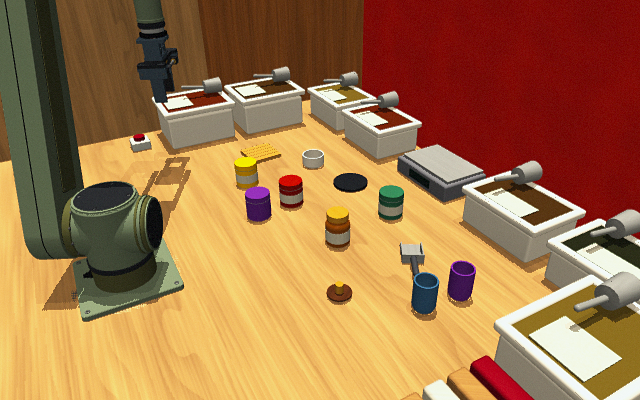

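Top view pixels (row, col): green (139,358), red (217,285), bowl (158,221), blue cup (193,487), lid (246,438), board (204,167), coaster (146,285). The look-alikes are the purple cup (158,488) and the purple tin (258,291). I'll triangulate from top and side.

```bash
cat > h.py <<'E'
from plant import *
import numpy as np, cv2
def P(c):
    K=np.array([[c['fx'],0,c['cx']],[0,c['fy'],c['cy']],[0,0,1]])
    return K@np.diag([1,-1,-1])@c['world_to_cam'][:3]
def proj(c,X):
    p=P(c)@np.r_[X,1]; return p[1]/p[2],p[0]/p[2]   # row, col
def tri(obs):  # [(cam,(row,col))]
    A=[]
    for c,(r,k) in obs:
        M=P(c); A+=[k*M[2]-M[0], r*M[2]-M[1]]
    A=[a/np.linalg.norm(a[:3]) for a in A]
    v=np.linalg.svd(np.array(A))[2][-1]; return v[:3]/v[3]
def onplane(c,rc,z):
    M=P(c); r,k=rc; A=np.array([k*M[2]-M[0], r*M[2]-M[1]])
    return np.r_[np.linalg.solve(A[:,:2],-A[:,2]*z-A[:,3]),z]
def marks(thing,cam): return [(d['score'],d['location']) for d in landmark_of(thing,cam)]
def near(thing,cam,guess,tol=25):
    m=[(np.hypot(l[0]-guess[0],l[1]-guess[1]),l,s) for s,l in marks(thing,cam)]
    m=[x for x in m if x[0]<tol]
    return min(m,key=lambda x:x[0])[1:] if m else (None,0)
E
python3 - <<'E'
from h import *
T={'green_tin_mid':((139,358),(203,391)),'red_tin_mid':((217,285),(191,290)),'bowl_mid':((158,221),(159,313)),'cup_mid':((193,487),(293,425)),'lid_mid':((246,438),(292,340)),'bamboo_board':((204,167),(153,262)),'slate_coaster':((146,285),(183,351)),
'honey_jar_mid':((208,374),(228,338)),'yellow_tin_mid':((244,218),(173,247))}
ct,cs=camera_params('top'),camera_params('side')
grab_frame('top');grab_frame('side')
for n,(a,b) in T.items():
    (l1,s1),(l2,s2)=near(n,'top',a),near(n,'side',b)
    if l1 is None or l2 is None: print(n,l1,l2);continue
    X=tri([(ct,l1),(cs,l2)]); e=[np.hypot(*(np.array(proj(c,X))-l)) for c,l in((ct,l1),(cs,l2))]
    print(n,X.round(4),np.round(e,1),np.round(l1),np.round(l2),round(s1,2),round(s2,2))
w=regions_of('bamboo_board','top')[0]
print(cv2.minAreaRect(np.argwhere(w['region'])[:,::-1].astype(np.float32)))
print(get_time())
E
```

```text
green_tin_mid [ 0.6513 -0.0866  0.0428] [0.9 0.9] [141. 360.] [202. 392.] 0.89 0.97
red_tin_mid [0.4514 0.0993 0.0318] [0.7 0.7] [219. 287.] [193. 291.] 0.68 0.71
bowl_mid None [155.5, 311.4]
cup_mid [ 0.5117 -0.399   0.0445] [0.3 0.4] [194. 486.] [291. 424.] 0.73 0.67
lid_mid [ 0.3794 -0.2864  0.0247] [0.8 0.9] [248. 440.] [287. 339.] 0.76 0.97
bamboo_board [ 0.487   0.4259 -0.0049] [1.7 1.4] [207. 165.] [156. 260.] 0.6 0.55
slate_coaster [ 0.6514  0.1111 -0.0151] [0.3 0.3] [146. 285.] [188. 351.] 0.85 0.61
honey_jar_mid [ 0.4818 -0.1129  0.0364] [0.2 0.2] [206. 371.] [228. 339.] 0.81 0.69
yellow_tin_mid [0.3832 0.2605 0.0531] [0.3 0.2] [245. 221.] [168. 245.] 0.74 0.82
((166.5, 204.5), (39.0, 39.0), 90.0)
1.15
```

```bash
cat >> h.py <<'E'
def nat(xy): return np.arctan2(xy[1],xy[0])+np.pi/2   # jaws radial, joint6 about 0
def go(x,y,z,yaw): reach([x,y,z],[np.pi,0,yaw])
def snap(name):
    c=camera_params('wrist'); f=grab_frame('wrist')
    cv2.imwrite(f'pics/{name}.png',f[:,:,::-1]); return c
E
python3 - <<'E'
from h import *
import pickle
G={'bamboo_board':[.487,.426,0],'bowl_mid':[.605,.25,.018],'slate_coaster':[.651,.111,0],'green_tin_mid':[.651,-.087,.035],'red_tin_mid':[.451,.099,.035]}
O={k:[] for k in G}
for i,(x,y) in enumerate([(.45,.42),(.47,.30),(.56,.17),(.56,.03),(.58,-.09)]):
    go(x,y,.26,nat((x,y)))
    wait(.2)
    c=snap(f'w{i}'); 
    C=-c['world_to_cam'][:3,:3].T@c['world_to_cam'][:3,3]
    print(i,(x,y),'cam',C.round(3),round(get_time(),1), np.round(c['fx']),get_tool_pos().round(3))
    for n,X in G.items():
        r,k=proj(c,X)
        if 10<r<390 and 10<k<630:
            l,s=near(n,'wrist',(r,k),60)
            print('  ',n,np.round([r,k]),l,round(s,2))
            if l is not None and s>.3: O[n].append((c,l))
for n,o in O.items():
    print(n,len(o),tri(o).round(4) if len(o)>1 else '',[onplane(c,l,G[n][2]).round(4)[:2] for c,l in o])
pickle.dump(O,open('O.pkl','wb'))
E
```

```text
0 (0.45, 0.42) cam [0.393 0.481 0.431] 2.3 353.0 [0.449 0.421 0.26 ]
   bamboo_board [181. 344.] [186.4, 343.0] 0.58
   bowl_mid [332. 317.] [320.8, 333.4] 0.79
   red_tin_mid [344. 155.] None 0
1 (0.47, 0.3) cam [0.426 0.37  0.431] 3.3 353.0 [0.47  0.301 0.26 ]
   bamboo_board [ 82. 390.] [88.0, 391.6] 0.87
   bowl_mid [256. 386.] [241.2, 407.6] 0.7
   slate_coaster [340. 353.] [336.9, 349.9] 0.94
   red_tin_mid [293. 221.] [291.0, 222.7] 0.59
2 (0.56, 0.17) cam [0.535 0.25  0.431] 4.4 353.0 [0.559 0.171 0.26 ]
   bowl_mid [113. 378.] [89.8, 392.3] 0.58
   slate_coaster [228. 373.] [226.9, 369.3] 0.59
   green_tin_mid [367. 328.] [363.7, 335.2] 0.57
   red_tin_mid [201. 212.] [197.8, 215.7] 0.64
3 (0.56, 0.03) cam [0.556 0.113 0.431] 5.5 353.0 [0.56  0.031 0.26 ]
   slate_coaster [101. 400.] [98.4, 396.6] 0.75
   green_tin_mid [267. 387.] [263.1, 389.8] 0.59
   red_tin_mid [102. 222.] [99.2, 222.0] 0.79
4 (0.58, -0.09) cam [ 0.592 -0.008  0.431] 6.4 353.0 [ 0.58  -0.089  0.26 ]
   green_tin_mid [159. 381.] None 0
bamboo_board 2 [0.4913 0.4209 0.0025] [array([0.4906, 0.4203]), array([0.4931, 0.4216])]
bowl_mid 3 [0.6127 0.2791 0.0171] [array([0.6086, 0.2789]), array([0.6161, 0.2808]), array([0.6122, 0.2784])]
slate_coaster 3 [0.6456 0.1124 0.0007] [array([0.6439, 0.1123]), array([0.6466, 0.1108]), array([0.6467, 0.1137])]
green_tin_mid 2 [ 0.6581 -0.0836  0.0298] [array([ 0.6592, -0.0791]), array([ 0.6541, -0.0814])]
red_tin_mid 3 [0.4523 0.1025 0.0334] [array([0.4519, 0.1032]), array([0.454 , 0.1038]), array([0.4516, 0.1023])]
```

```bash
python3 - <<'E'
import cv2,numpy as np
I=[cv2.imread(f'pics/w{i}.png') for i in (0,1,2,4)]
m=np.vstack([np.hstack(I[:2]),np.hstack(I[2:])]);cv2.imwrite('pics/m1.png',cv2.resize(m,(800,500),interpolation=cv2.INTER_AREA))
E
```

```text
(no output)
```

View pics/m1.png

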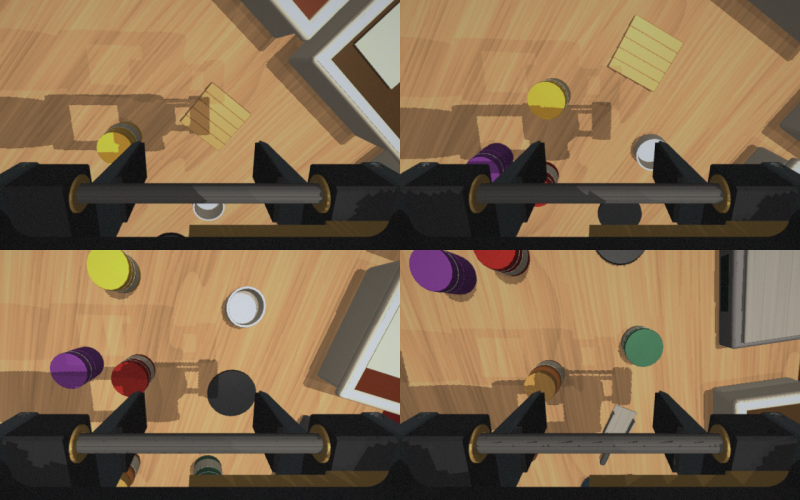

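```bash
cat >> h.py <<'E'
def fit(img,c,seed,z,tol,win,kind='circle'):
    """segment colour like seed within a window, unproject its outline to height z (m), fit circle/square"""
    r,k=map(int,seed); lab=cv2.cvtColor(cv2.GaussianBlur(img,(3,3),0),cv2.COLOR_BGR2LAB).astype(float)
    ref=np.median(lab[r-3:r+4,k-3:k+4].reshape(-1,3),0)
    m=(np.abs((lab-ref)*[.5,1,1]).max(2)<tol).astype(np.uint8)
    w=np.zeros_like(m); w[max(0,r-win):r+win,max(0,k-win):k+win]=1; m=cv2.morphologyEx(m*w,cv2.MORPH_CLOSE,np.ones((5,5)))
    m=cv2.morphologyEx(m,cv2.MORPH_OPEN,np.ones((5,5)))
    n,L=cv2.connectedComponents(m); cs,_=cv2.findContours((L==L[r,k]).astype(np.uint8),0,1)
    q=max(cs,key=len)[:,0,:]
    W=np.array([onplane(c,(b,a),z)[:2]*1000 for a,b in q],np.float32)
    if kind=='circle': (e,d,_)=cv2.fitEllipse(cv2.convexHull(W)); return np.array(e)/1000,np.round(d,1)
    e,d,a=cv2.minAreaRect(W); return np.array(e)/1000,np.round(d,1),a
E
python3 - <<'E'
from h import *
import pickle
O=pickle.load(open('O.pkl','rb')); I=[cv2.imread(f'pics/w{i}.png') for i in range(5)]
c1=O['bamboo_board'][1][0]; c2=O['bowl_mid'][2][0]; c4=camera_params('wrist')
for n,i,c,s,z,win,kd in [('board',1,c1,(84,392),.012,75,'sq'),('board0',1,c1,(92,396),.012,75,'sq'),('coaster',2,c2,(227,370),.010,60,'circle'),('coaster',1,c1,(338,350),.010,50,'circle'),('green',4,c4,(155,387),.07,50,'circle'),('red',2,c2,(190,212),.07,40,'circle')]:
  for t in (9,13,18):
    print(n,t,*fit(I[i],c,s,z,t,win,kd))
# bowl rim: white outer outline
print('bowl',*fit(I[2],c2,(78,392),.036,30,45))
E
```

```text
board 9 [0.49160797 0.42108569] [97.  96.9] 4.594688415527344
board 13 [0.47916089 0.42960022] [130.7 117.7] 2.7433009147644043
board 18 [0.49496103 0.42280457] [178.1 159.9] 32.65727615356445
board0 9 [0.49168188 0.42117194] [97.2 97.1] 4.594719409942627
board0 13 [0.47950897 0.42532895] [131.  109.1] 2.743300437927246
board0 18 [0.50408115 0.41829865] [179.5 161.9] 32.67217254638672
coaster 9 [0.64622559 0.11107681] [96.4 98.8]
coaster 13 [0.64623914 0.11105007] [ 97.1 100.6]
coaster 18 [0.66029065 0.11146367] [100.3 132.3]
coaster 9 [0.62602252 0.11564658] [ 89.1 133.1]
coaster 13 [0.62602203 0.11857545] [ 98.2 134.2]
coaster 18 [0.62281177 0.14097644] [143.7 149.4]
green 9 [ 0.65556781 -0.07979876] [60.8 61.4]
green 13 [ 0.65555798 -0.07990375] [61.6 62.4]
green 18 [ 0.65498932 -0.07904951] [62.2 65. ]
red 9 [0.4541824  0.10608854] [58.4 61.9]
red 13 [0.45487604 0.10693611] [60.7 64.5]
red 18 [0.45634283 0.10849168] [60.5 70. ]
bowl [0.60536139 0.27329434] [52.9 70.5]
```

```bash
cat >> h.py <<'E'
def pick(x,y,ztcp,yaw,open_=.088,grip=25,zs=.14,zl=.24):
    set_gripper(open_); go(x,y,zs,yaw); move_straight([x,y,ztcp],.12)
    set_gripper(0,grip); print('grip width',round(get_width(),4),'F',get_wrist_force().round(1))
    move_straight([x,y,zl],.2); wait(.1); print('lift width',round(get_width(),4),'F',get_wrist_force().round(1),'t',round(get_time(),1))
def lower(x,y,ztcp,yaw,zs=.2,clear=.006):
    go(x,y,zs,yaw); move_straight([x,y,ztcp+clear],.12); wait(.2)
    f0=get_wrist_force()[2]; z=ztcp+clear
    while z>ztcp-.004:
        z-=.001; move_straight([x,y,z],.02)
        if get_wrist_force()[2]-f0>2.5: break
    print('touch at',round(z-ztcp,4),'dF',round(get_wrist_force()[2]-f0,1),'tcp',get_tool_pos().round(4))
def release(open_,zup):
    set_gripper(open_); p=get_tool_pos(); move_straight([p[0],p[1],zup],.15); print('t',round(get_time(),1))
E
python3 - <<'E'
from h import *
g=(.6556,-.0799); pick(*g,.02,nat(g))
b=(.4917,.4211); lower(*b,.032,nat(b),zs=.16); release(.088,.20)
E
```

```text
grip width 0.0637 F [-0.2 -0.   1.4]
lift width 0.0635 F [-0.   0.6 -2.5] t 10.4
touch at -0.0 dF 3.7 tcp [0.4919 0.4213 0.0324]
t 17.0
```

```bash
python3 - <<'E'
from h import *
def look(n,x,y):
    go(x,y,.26,nat((x,y))); wait(.2); c=snap(n); return c,cv2.imread(f'pics/{n}.png')
c,I=look('x1',.47,.31)
s=proj(c,[.4917,.4211,.082]); print('green',s,[fit(I,c,s,.082,t,50) for t in (11,15)])
s=proj(c,[.530,.395,.012]); print('board',[fit(I,c,s,.012,t,80,'sq') for t in (8,)])
c,I=look('x2',.47,.05)
s=proj(c,[.454,.104,.07]); print('red',s,[fit(I,c,s,.07,t,50) for t in (11,15)])
l,sc=near('red_tin_mid','wrist',proj(c,[.453,.103,.035]),40); print(onplane(c,l,.035),sc)
A,B=cv2.imread('pics/x1.png'),I
cv2.imwrite('pics/m2.png',cv2.resize(np.hstack([A,B]),(800,250),interpolation=cv2.INTER_AREA)); print(get_time())
E
```

```text
green (np.float64(96.50794171282884), np.float64(403.0900478837588)) [(array([0.49220526, 0.42146506]), array([61. , 62.3])), (array([0.49203726, 0.42140604]), array([61.6, 63.2]))]
board [(array([0.52519159, 0.3818588 ]), array([55. , 26.9]), 33.511531829833984)]
red (np.float64(123.1404006236008), np.float64(308.48666443810515)) [(array([0.45392624, 0.10312303]), array([60.8, 60.9])), (array([0.45399701, 0.10317352]), array([61.3, 61.5]))]Traceback (most recent call last):
  File "<stdin>", line 9, in <module>
  File "h.py", line 15, in onplane
    M=P(c); r,k=rc; A=np.array([k*M[2]-M[0], r*M[2]-M[1]])
            ^^^
TypeError: cannot unpack non-iterable NoneType object
```

```bash
python3 - <<'E'
from h import *
g=(.454,.1031); pick(*g,.02,nat(g)-np.pi/2,zl=.26)
b=(.492,.4214); lower(*b,.102,nat(b)-np.pi/2,zs=.20); release(.088,.26)
go(.47,.31,.30,nat((.47,.31))); wait(.2); c=snap('x3'); I=cv2.imread('pics/x3.png')
s=proj(c,[.492,.4214,.152]); print('red',s,[fit(I,c,s,.152,t,60) for t in (11,15)])
f=grab_frame('side')[:,:,::-1]; cv2.imwrite('pics/m2.png',np.hstack([cv2.resize(I,(480,300)),cv2.resize(f[90:240,180:340],(320,300))])); print(get_time())
E
```

```text
grip width 0.064 F [-1.1 -0.   2.8]
lift width 0.0636 F [ 0.3  0.5 -1.7] t 23.9
touch at 0.0 dF 2.8 tcp [0.4922 0.4215 0.1024]
t 29.5
red (np.float64(95.68327303430847), np.float64(410.99974053248104)) [(array([0.49182181, 0.42133719]), array([60.8, 61. ])), (array([0.49180157, 0.42120526]), array([61.4, 61.5]))]
31.1667
```

View pics/m2.png

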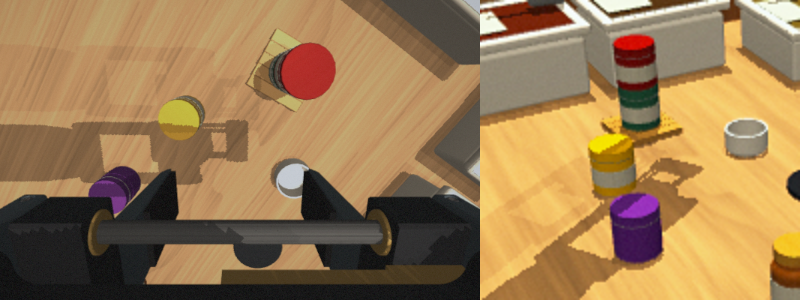

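```bash
python3 - <<'E'
from h import *
go(.625,.196,.22,nat((.625,.196))); wait(.25); c=snap('x4')
print('cam',(-c['world_to_cam'][:3,:3].T@c['world_to_cam'][:3,3]).round(3), proj(c,[.612,.279,.036]))
for d in regions_of('bowl_mid','wrist'):
    q=max(cv2.findContours(d['region'].astype(np.uint8),0,1)[0],key=len)[:,0,:]
    W=np.array([onplane(c,(b,a),.036)[:2]*1000 for a,b in q],np.float32)
    print(d['score'],d['extent'],cv2.fitEllipse(cv2.convexHull(W)))
print(marks('bowl_mid','wrist')); l=marks('bowl_mid','wrist')[0][1]; print(onplane(c,l,.018),get_time())
E
```

```text
cam [0.6   0.275 0.392] (np.float64(94.58081346186212), np.float64(331.7750593184247))
0.72 [300.8, 59.2, 365.8, 134.9] ((610.7559814453125, 276.0995178222656), (66.75022888183594, 67.10289764404297), 56.96946716308594)
[(0.72, [97.2, 331.0])]
[0.61266951 0.27652953 0.018     ] 32.4583
```

View pics/x4.png

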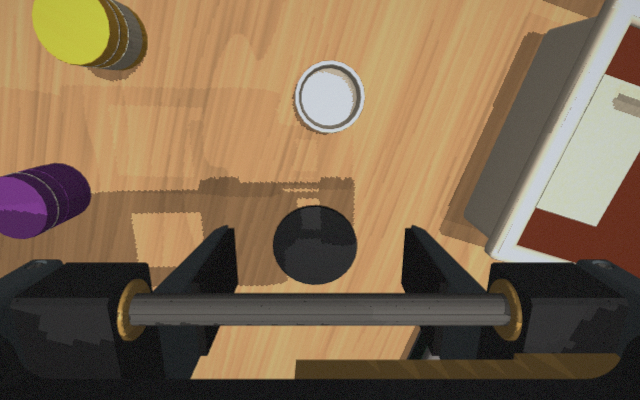

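```bash
python3 - <<'E'
from h import *
I=cv2.imread('pics/x4.png'); c=camera_params('wrist'); print(get_time(),[fit(I,c,(255,315),.010,t,55) for t in (9,13)])
g=(.611,.2762); pick(*g,.008,nat(g)-np.pi/2,zs=.12,zl=.15,grip=18)
b=(.6462,.1111); lower(*b,.018,nat(b)-np.pi/2,zs=.12); release(.084,.20)
g=(.630,.028); go(*g,.22,nat(g)); wait(.25); c=snap('x5')
d=regions_of('bowl_mid','wrist')[0]
q=max(cv2.findContours(d['region'].astype(np.uint8),0,1)[0],key=len)[:,0,:]
W=np.array([onplane(c,(b,a),.046)[:2]*1000 for a,b in q],np.float32)
print(d['score'],d['extent'],cv2.fitEllipse(cv2.convexHull(W)),get_time())
E
```

```text
32.4583 [(array([0.64619153, 0.11088821]), array([96.9, 98.9])), (array([0.64607556, 0.11089101]), array([ 97.6, 100. ]))]
grip width 0.0681 F [-0.7 -0.1  2.4]
lift width 0.0681 F [-0.2 -0.6 -2.8] t 36.6
touch at -0.0 dF 5.9 tcp [0.6463 0.1111 0.0186]
t 41.8
0.77 [308.4, 53.6, 375.9, 130.1] ((645.9819946289062, 111.20036315917969), (66.48408508300781, 67.05177307128906), 3.9821884632110596) 43.5083
```

View pics/x5.png

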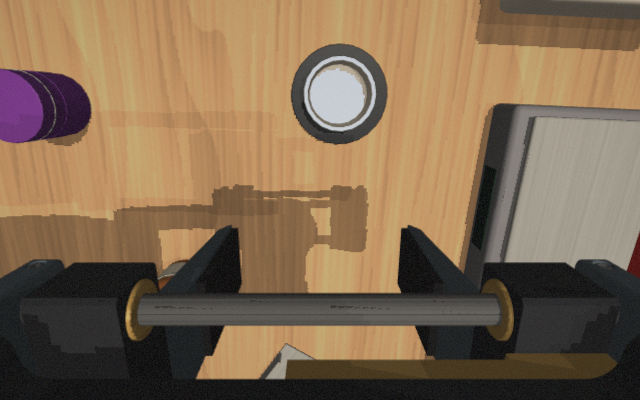

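```bash
python3 - <<'E'
from h import *
def reg(c,n,X,z):
    s=np.array(proj(c,X))
    for d in regions_of(n,'wrist'):
        q=max(cv2.findContours(d['region'].astype(np.uint8),0,1)[0],key=len)[:,0,:]
        W=np.array([onplane(c,(b,a),z)[:2]*1000 for a,b in q],np.float32)
        print(n,round(d['score'],2),np.round(d['extent']),np.round(np.r_[cv2.fitEllipse(cv2.convexHull(W))[:2]],1).tolist())
    print(' lm',[(m[0],onplane(c,m[1],X[2]).round(4)) for m in marks(n,'wrist')])
g=(.345,-.345); go(*g,.24,nat(g)); wait(.25); c=snap('x6'); reg(c,'lid_mid',[.379,-.286,.016],.010)
g=(.46,-.46); go(*g,.24,nat(g)); wait(.25); c=snap('x7'); reg(c,'cup_mid',[.512,-.399,.036],.072); reg(c,'lid_mid',[.379,-.286,.016],.010)
print(get_time())
A,B=[cv2.imread(f'pics/x{i}.png') for i in (6,7)]
cv2.imwrite('pics/m3.png',cv2.resize(np.hstack([A,B]),(800,250),interpolation=cv2.INTER_AREA))
E
```

```text
lm [(0.76, array([ 0.3818, -0.2874,  0.016 ]))]
cup_mid 0.87 [358.   0. 423.  64.] [598.6, -406.4, 48.7, 58.0]
cup_mid 0.83 [291.  70. 340. 123.] [514.6, -399.5, 48.8, 49.5]
 lm [(0.97, array([ 0.6027, -0.4058,  0.036 ])), (0.81, array([ 0.515 , -0.4008,  0.036 ]))]
lid_mid 0.67 [133.  84. 182. 128.] [384.1, -285.2, 53.3, 55.0]
 lm [(0.65, array([ 0.3826, -0.2834,  0.016 ]))]
46.8167
```

View pics/m3.png

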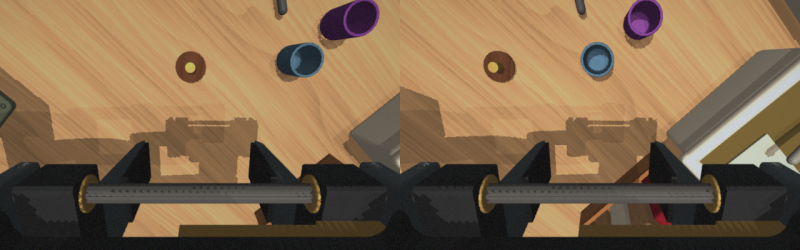

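```bash
python3 - <<'E'
from h import *
I=cv2.imread('pics/x6.png'); 
# recompute wrist camera of x6 rigidly later; now the cup
g=(.5146,-.3995); pick(*g,.040,0,open_=.075,zs=.15,zl=.2,grip=18)
b=(.6461,.1111); lower(*b,.055,0,zs=.15,clear=.008)
print('dF xy',get_wrist_force().round(1)); f=grab_frame('side')[:,:,::-1]; cv2.imwrite('pics/s2.png',cv2.resize(f[100:240,260:440],(720,560),interpolation=cv2.INTER_CUBIC)); print(get_time())
E
```

```text
grip width 0.0496 F [-0.1  0.9  2.1]
lift width 0.0496 F [-0.1 -1.4 -0.9] t 50.7
touch at -0.001 dF 7.0 tcp [0.6464 0.1111 0.0554]
dF xy [-2.  -0.9  6. ]
55.975
```

View pics/s2.png

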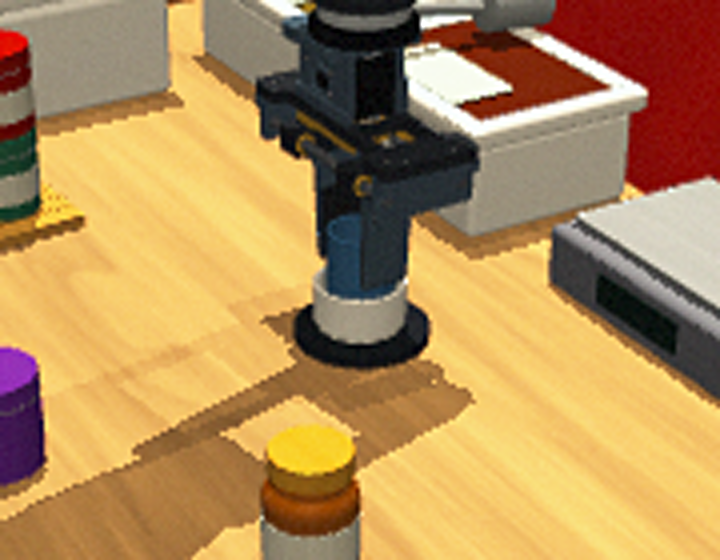

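The cup is on the bowl floor, so I'll release, check its position and re-measure the lid.

```bash
python3 - <<'E'
from h import *
release(.075,.22)
g=(.630,.028); go(*g,.26,nat(g)); wait(.25); c=snap('x8')
def reg(c,n,z):
    for d in regions_of(n,'wrist'):
        q=max(cv2.findContours(d['region'].astype(np.uint8),0,1)[0],key=len)[:,0,:]
        W=np.array([onplane(c,(b,a),z)[:2]*1000 for a,b in q],np.float32)
        print(n,round(d['score'],2),np.round(d['extent']),np.round(np.r_[cv2.fitEllipse(cv2.convexHull(W))[:2]],1).tolist())
reg(c,'cup_mid',.087); reg(c,'bowl_mid',.046)
g=(.338,-.355); go(*g,.24,nat(g)); wait(.25); c=snap('x9'); I=cv2.imread('pics/x9.png')
s=proj(c,[.3825,-.286,.010]); k=proj(c,[.3825,-.286,.032]); print(s,k); reg(c,'lid_mid',.010)
# knob top: brass
hsv=cv2.cvtColor(I,cv2.COLOR_BGR2HSV); r,q=map(int,k); print('hsv',hsv[r,q])
print('knob',[fit(I,c,k,.032,t,14) for t in (15,25)])
A=cv2.imread('pics/x8.png')
cv2.imwrite('pics/m4.png',np.hstack([cv2.resize(A[20:220,220:480],(400,308)),cv2.resize(I[r-65:r+65,q-84:q+84],(400,308),interpolation=cv2.INTER_CUBIC)])); print(get_time())
E
```

```text
t 57.8
cup_mid 0.58 [313.  68. 366. 121.] [646.2, 111.2, 49.3, 50.1]
bowl_mid 0.8 [308.  60. 371. 125.] [645.7, 111.5, 65.4, 66.4]
(np.float64(97.09664870822634), np.float64(301.33698510792925)) (np.float64(97.24575384714413), np.float64(300.2996182735648))
lid_mid 0.86 [274.  70. 326. 119.] [383.3, -284.6, 53.0, 54.7]
hsv [ 26 133 195]
knob [(array([ 0.38290387, -0.28473441]), array([15. , 15.4])), (array([ 0.38279587, -0.28462857]), array([16.2, 16.5]))]
61.85
```

View pics/m4.png

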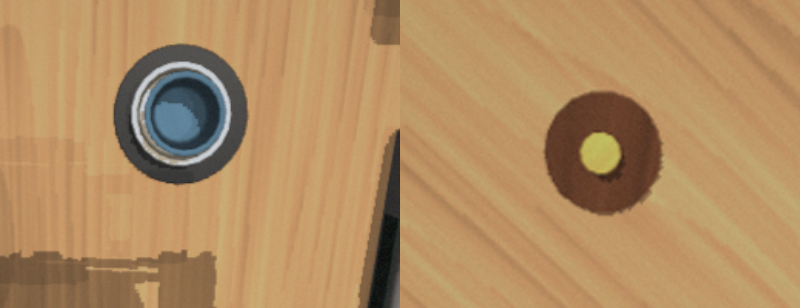

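```bash
python3 - <<'E'
from h import *
g=(.383,-.2846); pick(*g,.0125,nat(g),open_=.045,zs=.10,zl=.22,grip=15)
b=(.6462,.1112); lower(*b,.0935,nat(b),zs=.20,clear=.010); print(get_wrist_force().round(1))
f=grab_frame('side')[:,:,::-1]; cv2.imwrite('pics/s3.png',cv2.resize(f[100:240,260:440],(720,560),interpolation=cv2.INTER_CUBIC)); print(get_time())
E
```

```text
grip width 0.0166 F [-0.1  1.5  2.4]
lift width 0.0167 F [-0.7  0.8 -1.2] t 65.9
touch at -0.001 dF 6.1 tcp [0.6465 0.1112 0.0938]
[-2.7 -0.2  6. ]
71.575
```

View pics/s3.png

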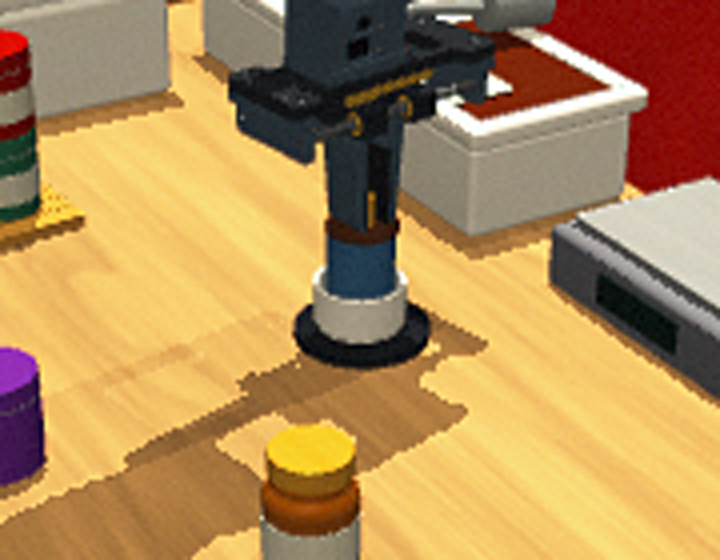

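```bash
python3 - <<'E'
from h import *
release(.05,.26)
g=(.630,.028); go(*g,.28,nat(g)); wait(.3); c=snap('x10'); I=cv2.imread('pics/x10.png')
for d in regions_of('lid_mid','wrist'):
    q=max(cv2.findContours(d['region'].astype(np.uint8),0,1)[0],key=len)[:,0,:]
    W=np.array([onplane(c,(b,a),.091)[:2]*1000 for a,b in q],np.float32); print(d['score'],cv2.fitEllipse(cv2.convexHull(W)))
k=proj(c,[.6462,.1112,.113]); print('knob',fit(I,c,k,.113,20,14)); go(.4,-.25,.3,nat((.4,-.25)))
f=grab_frame('side')[:,:,::-1]; t=grab_frame('top')[:,:,::-1]
cv2.imwrite('pics/m5.png',np.hstack([cv2.resize(f[90:240,200:440],(480,300)),cv2.resize(t[100:280,140:332],(320,300))])); print(get_time())
E
```

```text
t 73.5
0.78 ((647.1256713867188, 111.05037689208984), (51.52892303466797, 52.47128677368164), 95.85072326660156)
knob (array([0.64686212, 0.11081905]), array([15.6, 16.1]))
75.8167
```

View pics/m5.png

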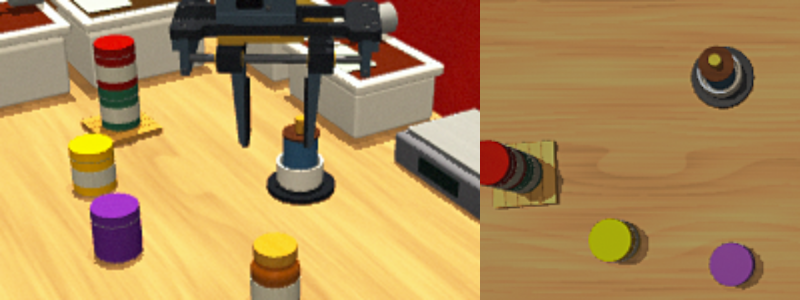

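Everything is in place and the robot is clear of it, so I'm handing in.

```bash
python3 -c "
from plant import *
print(hand_in(),get_time())"
```

```text
the job is handed in; nothing more can be done
the job is handed in; nothing more can be done
```

The tea-of-the-week display is set up as asked, and I handed the job in at about 76 s of the 122 s allowed. The order was green tin, red tin, bowl, cup, lid. I didn't handle the yellow tin, honey jar, scoop or the purple look-alikes.

Last checks, made with the wrist camera except where noted:

| Item | Check | Result |
|---|---|---|
| Green tin | on the board | within about 1 mm of the board centre |
| Red tin | on the green tin | within about 1 mm |
| Bowl | on the coaster | within about 1 mm of centre |
| Cup | in the bowl | within 1 mm; the gripper met the bowl floor at the expected height |
| Lid | on the cup | about 1 mm off the cup axis, knob up; made contact at the expected height |

The final side and top pictures show the tin stack, bowl, cup and lid upright.

- **Weak readings:** The first top/side measurement was up to about 18 mm off in height, so I re-measured each item from the wrist camera before grasping it. The networks missed the bowl and the green and red tins in a few views. The knob gripped at 16.6 mm rather than 18 mm, with no slip seen.
- **Not re-measured:** I did not re-measure the items to be left alone at the end. The yellow tin and honey jar look unmoved in the last pictures. I did not check the scoop in them.

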